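Stopper the cement and press the butterfly's centre stone

ROBOT

A 6-joint arm with a two-finger parallel gripper is mounted at the origin on the work surface. World frame = base frame: x ahead of the robot, y to its left, z up, the work surface at z = 0. Lengths are in m, angles in rad, forces in N, time in s.
With the tool pointing down it reaches from about 0.35 to 0.975 m from the base axis. Payload 4.9 kg.
Tool frame: the origin (TCP) lies at the very end of the fingers, on their centre line; the grasp point (between the pads) lies 19 mm behind it; z points along the fingers, y is the line along which they close (so a half turn about z gives the same grasp; the last joint's range is limited). The gripper opens to 85 mm and grips with 20 to 120 N. Pads are 22 mm wide; open, the fingers measure 114 mm over their backs; the gripper's body (76 mm by 85 mm) begins 54 mm behind the grasp point. The pads swing forward as they close: fully open they stand 13 mm farther back than shut.
Start: joints at [1.027, 0.053, 1.613, -0, 1.476, -0.119], TCP at [0.258, 0.569, 0.231] pointing down, gripper open.
Joint ranges: [-3.01, 3.01], [-1.01, 2.22], [0.06, 2.58], [-1.02, 4.17], [0.09, 2.62], [-3.14, 3.14]. Speed limits (rad/s): [2.57, 2.57, 3.14, 3.14, 3.14, 3.14].

INTERFACE

Orientations are given as a unit quaternion [x, y, z, w].
In Python, from cell import arm gives the robot as it stands. The module is installed in compiled form; this text tells all that it offers.
- The arm moves only by the shell command python3 -m jog 'ROWS'. ROWS is a JSON list of rows, 1 to 8 of them, each of 5 numbers: dx, dy, dz in m, then a turn about the tool's z in rad, then the finger opening in m; each row is the pose to reach, as a shift and turn from the pose commanded when the command began, along the tool's axes at that moment; what a row does not reach only later rows make up. A row lasts 1/10 s, in which the tool goes at most 0.05 m and 0.15 rad, less where a joint would pass 70% of its speed; a pose out of reach is approached as far as the arm can. The fingers move at their own pace and stop on an object; the grip force is fixed at half the most. Time passes only in rows, so rows that do not move let the fingers close. It prints the time, the measured TCP pose, the force, the opening and the grip force at its end.
- arm.get_obs(): the state, without advancing time (a new reading comes with each control period).
- arm.camera(name): name is "side" or "top"; returns a dict with "color" (384x512x3 uint8, red, green, blue), "range_z" (384x512 float32, m along the optical axis (not along the pixel's ray), 0 where there is no reading), "K" (3x3 intrinsics, pixels), "view" (4x4, takes a point from world to camera coordinates). Camera axes: x right, y down, z forward; pixel columns grow to the right and rows downward; lengths in m; the calibration is good to about 2 mm. A picture is of the moment at which its call begins.
- arm.job_done(): hands the job in; it is judged then, once.
The state is a dict: "t": time; "joint_positions": joint angles; "joint_velocities": joint speeds; "joint_torque": joint torques, N m; "ee_pos": TCP position; "ee_rot": TCP orientation; "wrist_force": force on the tool from outside, world axes, zero at the start; "moment": the same for the moment, N m; "finger_gap": finger opening in m; "grasp_force": force on a finger pad.
Only numpy, scipy, OpenCV 4.12 (cv2) and the standard library are available. Lean on these libraries where they do the work, as an engineer would, in place of code of your own. Each camera call takes 0.05 s, during which the arm holds its last target. There are 200 camera calls.

TASK

The big stone in the middle of the butterfly ornament has just been cemented: first close the open amber cement bottle with its cork-headed stopper, lowering it right home before you let go of it. Then take the sprung presser (the straight metal tool) from the rack and, holding it square to the sloping board, press its tip gently on the middle of that stone until the tip is about half way in. Finish while still holding it pressed there, and leave everything else where it is.

Things in the scene. Friction and masses are not known exactly. Their poses are not given: they have to be found in the camera images.
- bottle: Open amber glass bottle, loose, about 400 g, standing: body 72 mm across up to 55 mm high, shoulder narrowing to a straight neck 40 mm across from 75 mm to the rim at 100 mm. The neck's bore is 31 mm across. Origin at the centre of its underside, z up.
- bottle_rim (a point): Centre of the bottle's mouth, level with the rim, 100 mm above the bottle's origin; axes as the bottle's.
- stopper: Stopper, loose, about 40 g, 54 mm tall, standing on its narrow end: black rubber plug tapering from 21 mm across at the foot to 28 mm, 28 mm long, under a cork head 38 mm across and 26 mm tall. Origin at the centre of the plug's foot, z up towards the head.
- stopper_shoulder (a point): Centre of the underside of the stopper's head, 28 mm above its foot; it rests on the bottle's rim when the stopper is fully home.
- rack: Fixed wooden tool block 160 x 70 x 70 mm (its x, y, z) with two upright square through holes 22 mm wide, on its centre line at x = -40 and +40 mm. One holds the presser, the other the awl, either way round. Origin at the centre of its underside.
- presser: Sprung presser, loose, 90 g, 117 mm long, hanging upright in the rack by its collar. From the tip up: black rubber tip 10 mm across, sticking out 18 mm; steel barrel 18 mm across to 56 mm; collar 30 mm across, 56 to 62 mm, resting on the rack; straight flat-topped metal handle 20 mm across, 62 to 117 mm. Origin at the end of the free tip, z towards the handle's top.
- presser_grip (a point): Point on the presser's axis where to grip its handle, 92 mm from the origin (25 mm below the handle's top).
- presser_tip (a point): Centre of the end face of the presser's sprung tip; it moves with the tip.
- plunger (a joint): How far the presser's sprung tip is pushed in, m: 0 free, 0.014 fully in. The spring takes about 1 N to start and 0.25 N per mm after that (2.75 N at half way, 4.5 N fully in).
- stand: Fixed wooden work stand, 150 x 120 mm board sloping 15 degrees, its low edge towards the stand's -x; the middle of the board is about 48 mm above the bench, the high edge about 68 mm. A brass butterfly with wings 105 mm across and small stones on it lies on the board. Origin on the bench under the middle of the board, z up.
- stone: The big round flat-topped clear glass stone, 18 mm across, top 8 mm above the board's green covering, in a round dark steel bezel 23 mm across, at the middle of the butterfly. Fixed to the stand. Origin at the centre of its underside; z square to the sloping board, outwards (15 degrees off vertical, leaning to the stand's -x).
- stone_top (a point): Centre of the stone's top face; axes as the stone's.
- awl: Bystander: awl with a bulging dark wooden handle 34 mm across, in the other rack hole, its top 120 mm above the bench. Origin at its point.
- spool: Bystander: blue thread spool 44 mm across, 50 mm tall, standing.
- jar: Bystander: glass jar with a steel lid, 52 mm across, 60 mm tall.
- cup: Bystander: white plastic cup, 64 mm across, 65 mm tall.
- figurine: Bystander: white ceramic figurine, 42 mm across, 101 mm tall.
- mallet: Bystander: small wooden mallet lying down, 48 mm high, head 85 mm long.
There are look-alikes about, which are no part of the job. What is shaped like the stand but blue is not meant.

How it is judged:
By the outcome, as a careful person would: the job done as asked, in the order asked, and still so for the second after the job is handed in, while the arm keeps its last pose, push and grip.
It also fails if it takes over 51 s, if anything falls off the work surface, if the arm or the gripper's body presses on something with over 40 N, if the wrist force passes 120 N, or if a joint passes its speed limit or range.

## Working session

There is one attempt and no reset: what is moved stays moved. The work goes in short steps, Python scripts to look and compute and a shell command to move; the robot and the scene stay as the last step left them, time stands still between calls to the robot, and variables do not carry over. Pictures are saved under pics/ and viewed, at most 10 in all, crops included, and the job is handed in when it is done.

```bash
mkdir -p pics
cat > h.py <<'E'
import numpy as np, cv2
from cell import arm
from scipy.spatial.transform import Rotation as R
def grab(name):
    c=arm.camera(name); np.savez(f'{name}.npz',**{k:c[k] for k in('color','range_z','K','view')}); return c
def pts(c):
    K=c['K'];z=c['range_z'];v,u=np.mgrid[:z.shape[0],:z.shape[1]]
    P=np.stack([(u-K[0,2])/K[0,0]*z,(v-K[1,2])/K[1,1]*z,z],-1)
    T=np.linalg.inv(c['view']);return P@T[:3,:3].T+T[:3,3]
def save(c,fn,box=None,s=1):
    im=c['color'][...,::-1]
    if box: im=im[box[1]:box[3],box[0]:box[2]]
    cv2.imwrite('pics/'+fn,cv2.resize(im,None,fx=s,fy=s,interpolation=cv2.INTER_CUBIC))
def tool(p):  # world point -> tool axes shift from current TCP
    o=arm.get_obs();return R.from_quat(o['ee_rot']).inv().apply(np.array(p)-o['ee_pos'])
E
python3 - <<'E'
from h import *
for n in('top','side'):
    c=grab(n);save(c,n+'0.png',s=1.5);print(n,np.linalg.inv(c['view'])[:3].round(3).tolist(),c['K'].round(1).tolist())
o=arm.get_obs();print(o['ee_rot'],R.from_quat(o['ee_rot']).as_matrix().round(3),o['wrist_force'],o['t'])
E
```

```text
top [[-0.009, -0.984, 0.18, 0.257], [-1.0, 0.011, 0.01, -0.022], [-0.012, -0.18, -0.984, 1.377]] [[496.8, 0.0, 261.8], [0.0, 496.8, 191.8], [0.0, 0.0, 1.0]]
side [[-0.951, -0.216, 0.223, 0.232], [-0.309, 0.703, -0.64, 0.781], [-0.018, -0.678, -0.735, 0.977]] [[459.8, 0.0, 262.9], [0.0, 459.8, 198.5], [0.0, 0.0, 1.0]]
[ 2.10799167e-01  9.77528951e-01 -8.85723472e-04 -2.77362434e-04] [[-0.911  0.412 -0.001]
 [ 0.412  0.911 -0.002]
 [ 0.    -0.002 -1.   ]] [-0.65381734 -0.45278919 -0.5061642 ] 0.1
```

View pics/top0.png

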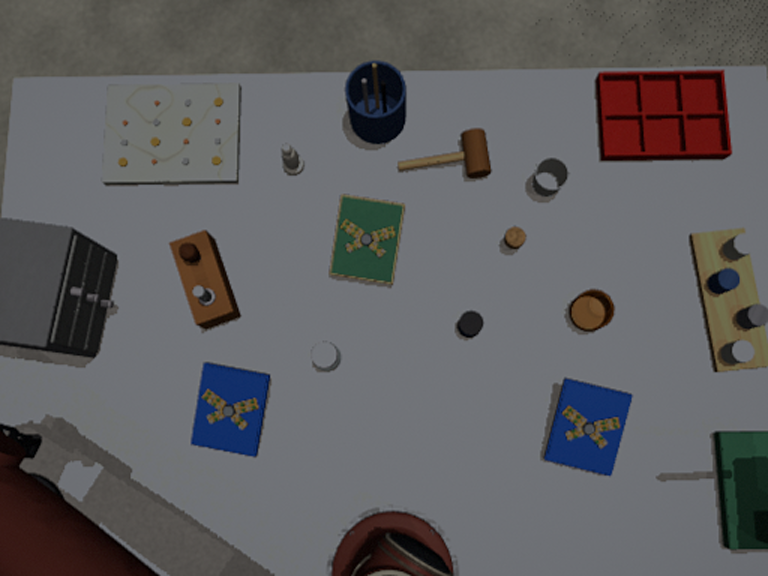

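View pics/side0.png

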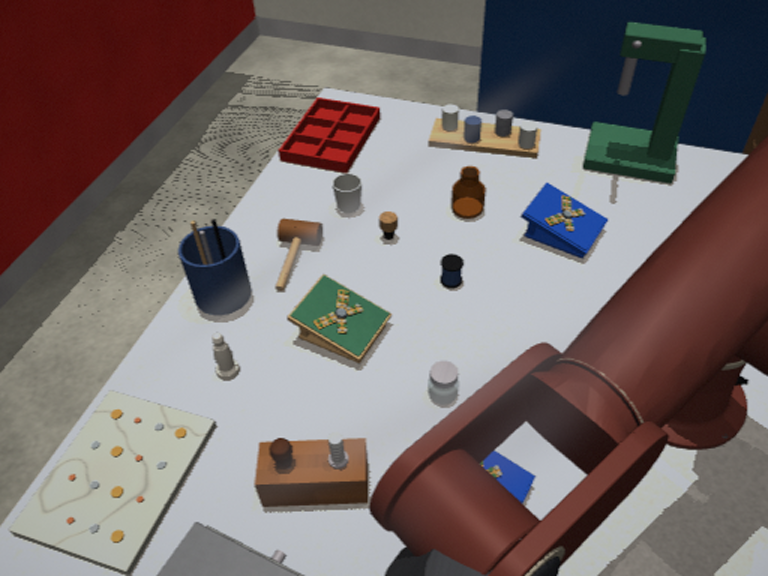

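Run:
```python
from h import *
c=dict(np.load('top.npz'));s=dict(np.load('side.npz'))
def cr(c,x,y,w,h,f): return cv2.resize(c['color'][y:y+h,x:x+w,::-1],(w*f,h*f),interpolation=cv2.INTER_CUBIC)
# top: A rack(105,145,60,80) B stopper+bottle(325,145,95,80) ; C stone (215,125,60,70); side bottle/stopper (245,105,90,70)
f=5
a=cr(c,105,145,65,75,4);b=cr(c,325,145,90,75,4)
d=cr(c,215,125,65,70,4);e=cr(s,245,100,90,70,4)
im=np.vstack([np.hstack([a,b]),np.hstack([d,e])]);im=np.clip(im*1.5,0,255).astype('uint8');cv2.imwrite('pics/m1.png',im);print(im.shape)
P=pts(c)
def show(x,y): print((x,y),P[y,x].round(4).tolist())
for x,y in [(342,157),(393,207),(135,196),(126,168),(245,160),(245,156),(233,150),(260,150),(230,180),(255,180)]: show(x,y)
```

```text
(580, 620, 3)
(342, 157) [0.5917, -0.2284, 0.0617]
(393, 207) [0.4477, -0.3506, 0.0947]
(135, 196) [0.4798, 0.3167, 0.121]
(126, 168) [0.5542, 0.3431, 0.1202]
(245, 160) [0.587, 0.0358, 0.0596]
(245, 156) [0.5993, 0.0359, 0.0555]
(233, 150) [0.6158, 0.0686, 0.0589]
(260, 150) [0.6156, -0.0054, 0.0564]
(230, 180) [0.5358, 0.0781, 0.0404]
(255, 180) [0.5366, 0.0095, 0.0323]
```

View pics/m1.png

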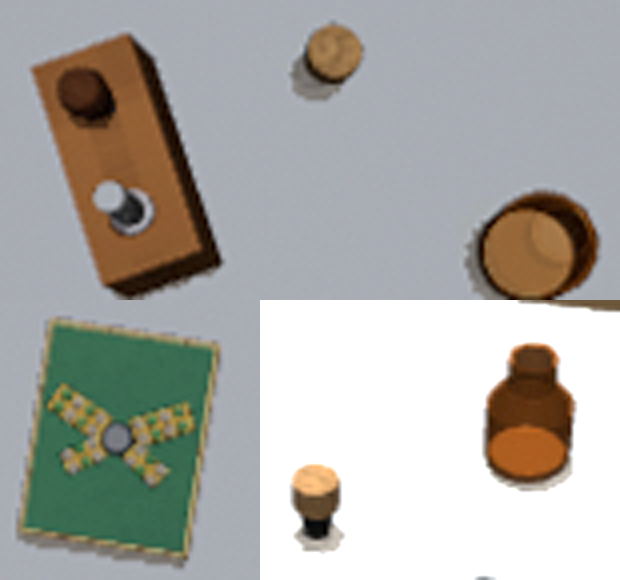

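Run:
```python
from h import *
c=dict(np.load('top.npz'));s=dict(np.load('side.npz'))
Pt=pts(c);Ps=pts(s)
np.set_printoptions(suppress=True,precision=4)
def reg(name,cx,cy,r,zlo,zhi):
    for n,P in(('top',Pt),('side',Ps)):
        m=(np.hypot(P[...,0]-cx,P[...,1]-cy)<r)&(P[...,2]>zlo)&(P[...,2]<zhi)
        q=P[m]
        if len(q)<4: print(name,n,len(q));continue
        (e,rad)=cv2.minEnclosingCircle(q[:,:2].astype('float32'))
        v,u=np.nonzero(m)
        print(name,n,len(q),'mean',q.mean(0),'circ',np.array(e),round(rad,4),'zmed',round(float(np.median(q[:,2])),4),'px',u.mean().round(1),v.mean().round(1))
reg('stopper',.59,-.228,.05,.045,.08)
reg('bottle',.45,-.35,.07,.088,.12)
reg('bottle body',.45,-.35,.07,.02,.06)
reg('presser',.48,.317,.04,.11,.15)
reg('collar',.48,.317,.04,.068,.09)
reg('awl',.554,.343,.04,.11,.15)
def ray(c,u,v,z):
    K=c['K'];T=np.linalg.inv(c['view']);d=T[:3,:3]@np.array([(u-K[0,2])/K[0,0],(v-K[1,2])/K[1,1],1]);o=T[:3,3];return o+d*(z-o[2])/d[2]
print('stopper',ray(c,343.5-.4,158.2-.4,.054), 'side',ray(s,245+(317-260)/4-.4,100+(478-300)/4-.4,.054))
print('bottle side rim',ray(s,245+(534-260)/4-.4,100+(355-300)/4-.4,.1),'top',ray(c,325+(550-260)/4-.4,145+238/4-.4,.1))
print('presser',ray(c,132.5-.4,194.2-.4,.131),'awl',ray(c,105+85/4,145+87/4,.12))
for nm,cc,u,v in(('t',c,215+118/4-.4,125+(437-300)/4-.4),('s',s,341.5/1.5,313/1.5)): print('stone',ray(cc,u,v,.055))
# board plane from green pixels
for n,C,P in(('top',c,Pt),('side',s,Ps)):
    h=cv2.cvtColor(C['color'],cv2.COLOR_RGB2HSV);m=(h[...,0]>60)&(h[...,0]<90)&(h[...,1]>100)&(np.hypot(P[...,0]-.585,P[...,1]-.035)<.11)&(P[...,2]>.02)
    q=P[m];ce=q.mean(0);w=np.linalg.svd(q-ce)[2][2];w*=np.sign(w[2])
    (cc,sz,an)=cv2.minAreaRect(q[:,:2].astype('float32'));print(n,len(q),ce,'n',w,np.degrees(np.arccos(w[2])),'dir',np.degrees(np.arctan2(w[1],w[0])),'rect',cc,sz,an)
    h2=(P[...,2]>.066)&(P[...,2]<.075)&(np.hypot(P[...,0]-.515,P[...,1]-.33)<.11)
    print('rack',cv2.minAreaRect(P[h2][:,:2].astype('float32')),'bench z',np.median(P[...,2][(abs(P[...,0]-.65)<.03)&(abs(P[...,1]+.08)<.03)]))
print(arm.get_obs()['ee_pos'])
```

```text
stopper top 150 mean [ 0.5932 -0.232   0.0532] circ [ 0.5934 -0.2319] 0.0193 zmed 0.0529 px 342.8 157.2
stopper side 108 mean [ 0.5939 -0.2277  0.0531] circ [ 0.5949 -0.2298] 0.021 zmed 0.0536 px 258.0 145.8
bottle top 105 mean [ 0.4578 -0.3674  0.0977] circ [ 0.4588 -0.3673] 0.0209 zmed 0.0983 px 399.6 202.9
bottle side 93 mean [ 0.4593 -0.3641  0.0963] circ [ 0.4592 -0.3644] 0.0229 zmed 0.0968 px 312.5 115.9
bottle body top 194 mean [ 0.45   -0.3539  0.0474] circ [ 0.4582 -0.3674] 0.0362 zmed 0.0538 px 389.9 208.8
bottle body side 237 mean [ 0.4545 -0.3412  0.0419] circ [ 0.459  -0.3625] 0.0366 zmed 0.0422 px 311.2 134.3
presser top 66 mean [0.484  0.3214 0.1266] circ [0.4846 0.3229] 0.0105 zmed 0.1286 px 132.6 194.0
presser side 110 mean [0.4847 0.3275 0.1266] circ [0.4861 0.3246] 0.0111 zmed 0.1298 px 223.0 294.5
collar top 364 mean [0.4784 0.3163 0.0713] circ [0.4801 0.3182] 0.0393 zmed 0.0706 px 140.0 199.7
collar side 670 mean [0.4783 0.3239 0.072 ] circ [0.48   0.3171] 0.0399 zmed 0.0711 px 228.3 307.0
awl top 95 mean [0.5588 0.3492 0.1156] circ [0.5594 0.3486] 0.0151 zmed 0.
[... 397 characters left out ...]
9 ] n [-0.2556  0.0484  0.9656] 15.075968399570392 dir 169.27070933231357 rect (0.5920724272727966, 0.038892168551683426) (0.10937054455280304, 0.1358545571565628) 80.21183776855469
rack ((0.5224665999412537, 0.33685800433158875), (0.16166380047798157, 0.07121020555496216), 19.599510192871094) bench z -0.00027718286298317185
side 1301 [0.5918 0.0423 0.0502] n [-0.2574  0.044   0.9653] 15.137470557322695 dir 170.29839730107446 rect (0.5932104587554932, 0.03959100320935249) (0.11184155941009521, 0.13612891733646393) 80.81035614013672
rack ((0.5243196487426758, 0.3374188542366028), (0.1601901650428772, 0.07403234392404556), 19.82761001586914) bench z 0.0015002090469116158
[0.2573 0.569  0.2302]
```

Candidates, with top-view pixels in the 768-px picture:
- **Stopper:** cork head at (514,237). The black spool at (470,323) and the jar at (325,355) are not it.
- **Bottle:** amber, at (590,311). The cup is at (550,177).
- **Presser:** metal, flat-topped, at (203,293). The awl is at (190,253).
- **Stand:** green, at (367,240). The blue ones at (230,410) and (588,428) are decoys.

The crop confirms these choices, so I'm moving now.

```bash
python3 -m jog '[[-0.318,-0.296,0.02,0,0.06],[-0.318,-0.296,0.02,0,0.06],[-0.318,-0.296,0.02,0,0.06],[-0.318,-0.296,0.02,0,0.06],[-0.318,-0.296,0.02,0,0.06],[-0.318,-0.296,0.02,0,0.06],[-0.318,-0.296,0.02,0,0.06],[-0.318,-0.296,0.02,0,0.06]]'
python3 -m jog '[[-0.318,-0.295,0.06,0,0.06],[-0.318,-0.295,0.06,0,0.06],[-0.318,-0.295,0.06,0,0.06],[-0.318,-0.295,0.06,0,0.06],[-0.318,-0.295,0.06,0,0.06],[-0.318,-0.295,0.06,0,0.06],[-0.318,-0.295,0.06,0,0.06],[-0.318,-0.295,0.06,0,0.06]]'
cat > st.py <<'E'
import sys;from h import *
o=arm.get_obs();r=R.from_quat(o['ee_rot']).as_matrix()
print('t',o['t'],'p',o['ee_pos'].round(4),'yaz',np.degrees(np.arctan2(r[1,1],r[0,1])).round(2),'z',r[:,2].round(4),'F',np.round(o['wrist_force'],1),'gap',round(float(o['finger_gap']),4),round(float(o['grasp_force']),1),'q',np.round(o['joint_positions'],2))
if len(sys.argv)>3: print('shift',tool([float(a) for a in sys.argv[1:4]]).round(4))
E
python3 st.py .594 -.232 .1
```

```text
t: 0.9
ee_pos: [0.4119, 0.1989, 0.2125]
ee_rot: [0.211, 0.978, 0.0, 0.0]
wrist_force: [1.5, -0.2, 0.4]
finger_gap: 0.06
grasp_force: 0.0
t: 1.7
ee_pos: [0.5656, -0.1664, 0.1573]
ee_rot: [0.211, 0.977, 0.0, -0.0]
wrist_force: [0.6, 0.2, 0.7]
finger_gap: 0.0601
grasp_force: 0.0
t 1.7 p [ 0.5656 -0.1664  0.1573] yaz 65.64 z [-6.e-04  5.e-04 -1.e+00] F [0.6 0.2 0.7] gap 0.0601 0.0 q [-0.41  0.03  1.77  0.    1.35 -1.56]
shift [-0.053  -0.0481  0.0572]
```

```bash
python3 -m jog '[[-0.053,-0.048,0.05,0,0.06],[-0.053,-0.048,0.05,0,0.06],[-0.053,-0.048,0.05,0,0.06],[-0.053,-0.048,0.05,0,0.06],[-0.053,-0.048,0.05,0,0.06]]' >/dev/null
python3 st.py .594 -.232 .029
python3 - <<'E'
from h import *
c=grab('side');a=c['color'][105:195,215:305,::-1]
c=grab('top');b=c['color'][125:215,300:390,::-1]
cv2.imwrite('pics/s1.png',np.clip(cv2.resize(np.hstack([a,b]),None,fx=4,fy=4,interpolation=2)*1.4,0,255).astype('uint8'))
E
```

```text
t 2.2 p [ 0.5941 -0.2292  0.1089] yaz 65.7 z [ 8.e-04 -1.e-04 -1.e+00] F [-0.3  0.8  0.6] gap 0.0599 0.0 q [-0.49  0.18  1.69  0.    1.27 -1.63]
shift [-0.0009 -0.0026  0.0799]
```

View pics/s1.png

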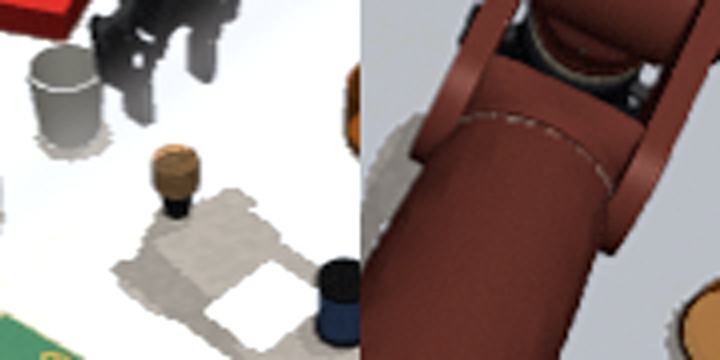

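The fingers, at about (140,100) and (200,65) in the crop, straddle the stopper at (177,175) and are clear of the cup. Lowering, then closing.

```bash
python3 -m jog '[[-0.001,-0.003,0.03,0,0.06],[-0.001,-0.003,0.055,0,0.06],[-0.001,-0.003,0.07,0,0.06],[-0.001,-0.003,0.079,0,0.06],[-0.001,-0.003,0.079,0,0.06],[-0.001,-0.003,0.079,0,0.06]]'
python3 -m jog '[[0,0,0,0,0.03],[0,0,0,0,0.03],[0,0,0,0,0.03],[0,0,0,0,0.03],[0,0,0,0,0.03],[0,0,0,0,0.03]]' >/dev/null; python3 st.py .594 -.232 .029
```

```text
t: 2.9
ee_pos: [0.5944, -0.2333, 0.0303]
ee_rot: [0.211, 0.978, -0.0, 0.001]
wrist_force: [0.4, 0.2, -0.7]
finger_gap: 0.0601
grasp_force: 0.0
t 3.5 p [ 0.5949 -0.2337  0.031 ] yaz 65.66 z [ 0.0027 -0.0012 -1.    ] F [-0.2  0.6  5.5] gap 0.0364 60.0 q [-0.49  0.28  1.72  0.    1.14 -1.64]
shift [0.0015 0.0012 0.002 ]
```

```bash
python3 -m jog '[[0,0,-0.03,0,0.03],[0,0,-0.08,0,0.03],[0,0,-0.125,0,0.03],[0.02,-0.05,-0.125,0,0.03],[0.04,-0.1,-0.125,0,0.03],[0.06,-0.145,-0.125,0,0.03],[0.0695,-0.176,-0.125,0,0.03],[0.0695,-0.176,-0.125,0,0.03]]' 
python3 -m jog '[[0,0,0,0,0.03],[0,0,0,0,0.03],[0,0,0,0,0.03]]' >/dev/null
python3 st.py .459 -.366 .1
python3 - <<'E'
from h import *
c=grab('side');a=c['color'][60:150,260:360,::-1]
cv2.imwrite('pics/s2.png',np.clip(cv2.resize(a,None,fx=7,fy=6.6,interpolation=2)*1.5,0,255).astype('uint8'))
P=pts(c)
for lo,hi in((.092,.106),(.12,.15),(.15,.18)):
  m=(np.hypot(P[...,0]-.459,P[...,1]+.366)<.06)&(P[...,2]>lo)&(P[...,2]<hi);q=P[m]; v,u=np.nonzero(m)
  print(lo,len(q),q.mean(0) if len(q) else '',u.min() if len(q) else '',u.max() if len(q) else '')
E
```

```text
t: 4.3
ee_pos: [0.4547, -0.3677, 0.1539]
ee_rot: [0.213, 0.977, -0.001, -0.001]
wrist_force: [-0.2, -0.5, -0.4]
finger_gap: 0.0364
grasp_force: 60.1
t 4.6 p [ 0.4586 -0.3639  0.1539] yaz 65.76 z [-1.e-04  4.e-04 -1.e+00] F [ 0.1 -0.2 -0.5] gap 0.0364 60.1 q [-0.8   0.02  1.78  0.    1.34 -1.95]
shift [-0.0013 -0.0018  0.0539]
0.092 74 [ 0.45907585 -0.36382886  0.09822461] 306 318
0.12 43 [ 0.45654402 -0.35252652  0.13766331] 310 317
0.15 144 [ 0.45493956 -0.35395228  0.17055459] 306 322
```

View pics/s2.png

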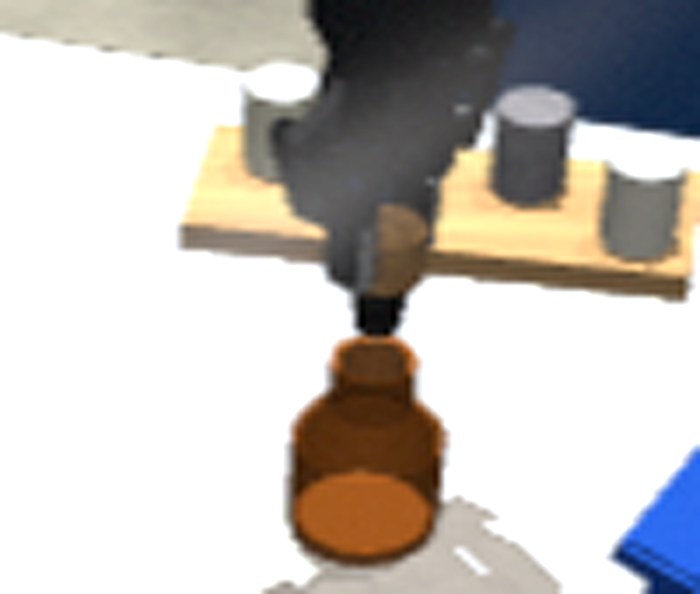

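Run:
```python
from h import *
c=dict(np.load('side.npz'))
def ray(c,u,v,z):
    K=c['K'];T=np.linalg.inv(c['view']);d=T[:3,:3]@np.array([(u-K[0,2])/K[0,0],(v-K[1,2])/K[1,1],1]);o=T[:3,3];return o+d*(z-o[2])/d[2]
f=lambda x,y,z:ray(c,260+x/7-.43,60+y/6.6-.43,z)
a=f(378,318,.123);b=f(374,366,.1);print(a,b,'fix',b-a, R.from_quat(arm.get_obs()['ee_rot']).inv().apply(b-a))
```

```text
[ 0.4589514 -0.3699137  0.123    ] [ 0.45782229 -0.36389246  0.1       ] fix [-0.0011291   0.00602124 -0.023     ] [0.00349653 0.00502232 0.02300176]
```

```bash
python3 -m jog '[[-0.003,-0.002,0.0,0,0.03],[-0.003,-0.002,0.01,0,0.03],[-0.003,-0.002,0.02,0,0.03],[-0.003,-0.002,0.026,0,0.03],[-0.003,-0.002,0.03,0,0.03],[-0.003,-0.002,0.03,0,0.03]]' >/dev/null; python3 st.py
python3 -m jog '[[0,0,0.005,0,0.03],[0,0,0.01,0,0.03],[0,0,0.01,0,0.03]]' >/dev/null; python3 st.py
```

```text
t 5.25 p [ 0.4592 -0.3674  0.1228] yaz 65.66 z [-0.0015  0.0015 -1.    ] F [ 0.2 -1.3  0.6] gap 0.0359 60.1 q [-0.8   0.06  1.79 -0.    1.29 -1.95]
t 5.55 p [ 0.4593 -0.3676  0.1132] yaz 65.65 z [-9.e-04  1.e-03 -1.e+00] F [ 0.4 -0.1 -0.5] gap 0.0361 60.1 q [-0.8   0.07  1.8  -0.    1.27 -1.95]
```

```bash
python3 -m jog '[[0,0,0.003,0,0.03],[0,0,0.006,0,0.03],[0,0,0.007,0,0.03],[0,0,0.007,0,0.03]]' >/dev/null; python3 st.py
python3 -m jog '[[0,0,0.002,0,0.03],[0,0,0.003,0,0.03],[0,0,0.003,0,0.03]]' >/dev/null; python3 st.py; python3 -m jog '[[0,0,0.001,0,0.03],[0,0,0.002,0,0.03],[0,0,0.002,0,0.03]]' >/dev/null; python3 st.py
```

```text
t 5.95 p [ 0.4596 -0.3678  0.1068] yaz 65.66 z [-3.e-04  3.e-04 -1.e+00] F [-0.4  0.5  0.4] gap 0.0363 60.1 q [-0.8   0.08  1.8   0.    1.26 -1.95]
t 6.25 p [ 0.4596 -0.3678  0.1039] yaz 65.66 z [-2.e-04  2.e-04 -1.e+00] F [ 0.5  0.  -0.3] gap 0.0361 60.1 q [-0.8   0.08  1.81 -0.    1.26 -1.95]
t 6.55 p [ 0.4599 -0.3681  0.1029] yaz 65.66 z [ 3.e-04 -5.e-04 -1.e+00] F [-1.3  1.4  4.1] gap 0.0365 60.5 q [-0.8   0.08  1.81 -0.    1.25 -1.95]
```

Contact comes exactly at the expected seating height of 0.103 m. One more millimetre to confirm, then a look.

```bash
python3 -m jog '[[0,0,0.001,0,0.03],[0,0,0.001,0,0.03]]' >/dev/null; python3 st.py;  python3 - <<'E'
from h import *
c=grab('side');a=c['color'][70:150,265:355,::-1]
cv2.imwrite('pics/s3.png',np.clip(cv2.resize(a,None,fx=7,fy=7,interpolation=2)*1.5,0,255).astype('uint8'))
E
```

```text
t 6.75 p [ 0.4602 -0.3685  0.1028] yaz 65.66 z [ 9.0e-04 -1.5e-03 -1.0e+00] F [-3.5  2.1  7.7] gap 0.0364 61.1 q [-0.8   0.08  1.81 -0.    1.25 -1.95]
```

View pics/s3.png

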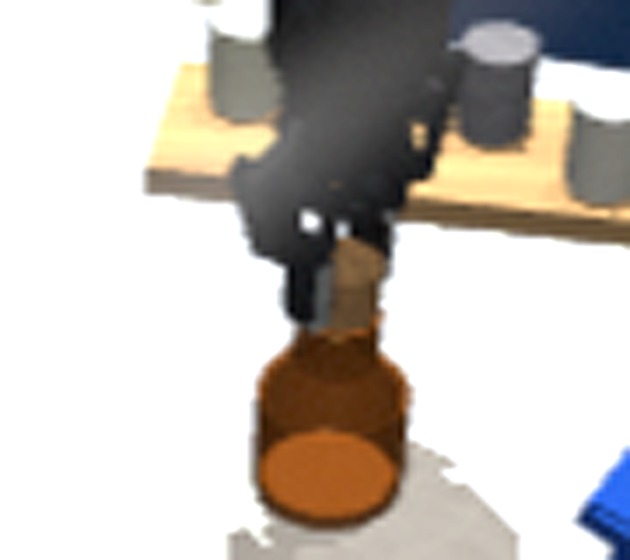

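The head sits on the rim at crop (345,325) and the plug is inside. Releasing and going up.

```bash
python3 -m jog '[[0,0,-0.001,0,0.065],[0,0,-0.001,0,0.065],[0,0,-0.001,0,0.065],[0,0,-0.001,0,0.065]]' >/dev/null; python3 st.py
python3 -m jog '[[0,0,-0.01,0,0.07],[0,0,-0.03,0,0.07],[0,0,-0.06,0,0.07],[0,0,-0.1,0,0.07],[0,0,-0.1,0,0.07]]' >/dev/null; python3 st.py .4853 .3238 .2;  python3 - <<'E'
from h import *
P=pts(grab('side'))
for lo,hi in((.092,.106),(.112,.14)):
  m=(np.hypot(P[...,0]-.459,P[...,1]+.366)<.04)&(P[...,2]>lo)&(P[...,2]<hi);q=P[m];print(len(q),q.mean(0),q[:,2].max(),np.median(q[:,2]))
E
```

```text
t 7.2 p [ 0.4595 -0.3677  0.1016] yaz 65.66 z [-5.e-04  5.e-04 -1.e+00] F [ 0.4  0.8 -0.5] gap 0.0651 0.0 q [-0.8   0.08  1.81 -0.    1.25 -1.95]
t 7.7 p [ 0.4624 -0.3706  0.2104] yaz 65.66 z [ 0.009  -0.0093 -0.9999] F [ 0.3 -0.3  0. ] gap 0.0696 0.0 q [-0.8  -0.02  1.72  0.    1.43 -1.95]
shift [0.2654 0.6422 0.0042]
51 [ 0.45680678 -0.3528385   0.09934073] 0.10556533069520946 0.09921190550284809
115 [ 0.45963337 -0.36123067  0.12428956] 0.13182610428814567 0.1259630669274986
```

```bash
python3 -m jog '[[0.02,0.04,0,0,0.06],[0.04,0.085,0,0,0.06],[0.057,0.13,0,0,0.06],[0.076,0.176,0,0,0.06],[0.095,0.222,0,0,0.06],[0.114,0.268,0,0,0.06],[0.133,0.314,0,0,0.06],[0.15,0.355,0,0,0.06]]' >/dev/null; python3 st.py .4853 .3238 .2
```

```text
t 8.55 p [0.4684 0.0197 0.2013] yaz 65.68 z [-1.1e-03  4.0e-04 -1.0e+00] F [ 0.  -0.4  0. ] gap 0.0602 0.0 q [-0.12 -0.32  2.    0.    1.46 -1.26]
shift [0.1098 0.2841 0.0013]
```

```bash
python3 -m jog '[[0.014,0.036,0,-0.12,0.06],[0.03,0.08,0,-0.25,0.06],[0.046,0.12,0,-0.38,0.06],[0.062,0.16,0,-0.5,0.06],[0.078,0.2,0,-0.62,0.06],[0.09,0.23,0,-0.72,0.06],[0.1,0.26,0,-0.769,0.06],[0.108,0.279,0,-0.769,0.06]]' >/dev/null; python3 -m jog '[[0,0,0,0,0.06],[0,0,0,0,0.06]]' >/dev/null;python3 st.py .4853 .3238 .087
```

```text
t 9.55 p [0.4853 0.3158 0.201 ] yaz 109.76 z [-0.0017 -0.0013 -1.    ] F [-0.4  0.4 -0.4] gap 0.0599 0.0 q [ 0.45 -0.03  1.75 -0.    1.43 -1.47]
shift [-0.0029  0.0077  0.114 ]
```

```bash
python3 -m jog '[[-0.003,0.0075,0.0,0,0.06],[-0.003,0.0075,0.04,0,0.06],[-0.003,0.0075,0.08,0,0.06],[-0.003,0.0075,0.105,0,0.06],[-0.003,0.0075,0.114,0,0.06],[-0.003,0.0075,0.114,0,0.06],[-0.003,0.0075,0.114,0,0.06]]' >/dev/null;python3 st.py .4853 .3238 .087
python3 - <<'E'
from h import *
c=grab('side');a=c['color'][235:345,150:270,::-1]
cv2.imwrite('pics/s4.png',np.clip(cv2.resize(a,None,fx=5,fy=5,interpolation=2)*1.5,0,255).astype('uint8'))
E
```

```text
t 10.25 p [0.4874 0.3244 0.0899] yaz 109.69 z [ 0.0024  0.0012 -1.    ] F [-0.4  0.2 -0.3] gap 0.0599 0.0 q [ 0.46  0.09  1.82  0.    1.23 -1.45]
shift [0.0022 0.0001 0.0029]
```

View pics/s4.png

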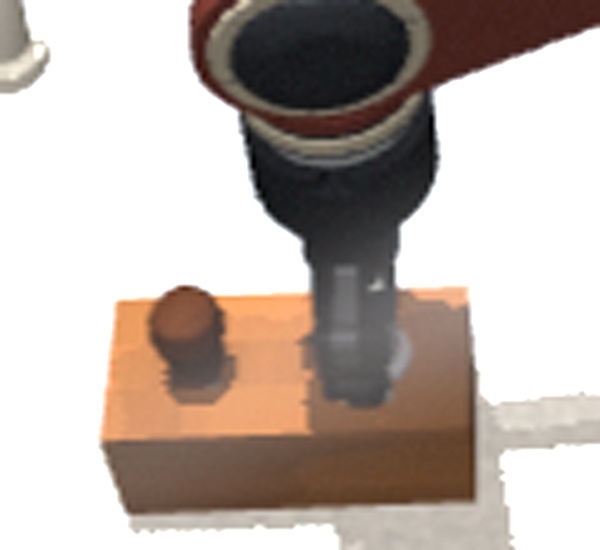

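Run:
```python
from h import *
c=dict(np.load('side.npz'));o=arm.get_obs();r=R.from_quat(o['ee_rot']).as_matrix()
def pr(p):
    q=c['view']@np.append(p,1);u=c['K']@q[:3];u=u[:2]/u[2];return ((u-[150,235]+.4)*5).round(0)
p=o['ee_pos'];print('tcp',pr(p),'near finger out',pr(p+r[:,1]*.042),pr(p+r[:,1]*.042-r[:,2]*.013),'grasp',pr(p-r[:,2]*.019))
for xy in((.4853,.3238),): print('collar',pr([*xy,.076]),'r',pr(np.array([*xy,.076])-r[:,0]*.0),pr(np.array([*xy,.076])+r[:,0]*.015),'top',pr([*xy,.131]))
P=pts(c);m=(np.hypot(P[...,0]-.4853,P[...,1]-.33)<.06)&(P[...,2]>.1)&(P[...,2]<.125);q=P[m];print(len(q),((q-p)@r).mean(0),np.percentile((q-p)@r,[3,97],axis=0))
```

```text
tcp [370. 336.] near finger out [367. 424.] [365. 409.] grasp [366. 313.]
collar [378. 353.] r [378. 353.] [412. 351.] top [368. 286.]
19 [ 0.00416828  0.02986301 -0.01791187] [[-0.00721454  0.00237504 -0.03222076]
 [ 0.01064501  0.0430396  -0.01031185]]
```

```bash
python3 -m jog '[[0.002,0,0.002,0,0.06],[0.002,0,0.002,0,0.05],[0.002,0,0.002,0,0.01],[0.002,0,0.002,0,0.01],[0.002,0,0.002,0,0.01],[0.002,0,0.002,0,0.01],[0.002,0,0.002,0,0.01],[0.002,0,0.002,0,0.01],[0.002,0,0.002,0,0.01]]' | tail -3; python3 -m jog '[[0.002,0,0.002,0,0.06],[0.002,0,0.002,0,0.05],[0.002,0,0.002,0,0.01],[0.002,0,0.002,0,0.01],[0.002,0,0.002,0,0.01],[0.002,0,0.002,0,0.01],[0.002,0,0.002,0,0.01],[0.002,0,0.002,0,0.01]]' >/dev/null; python3 st.py .4853 .3238 .087
```

```text
t 11.1 p [0.4846 0.3237 0.0865] yaz 109.73 z [ 5.e-04  3.e-04 -1.e+00] F [-0.8 -0.4  4.4] gap 0.0185 58.4 q [ 0.46  0.09  1.83  0.    1.22 -1.45]
shift [-0.0007 -0.0001 -0.0005]Traceback (most recent call last):
ValueError: 1 to 8 rows of numbers within range
```

```bash
python3 -m jog '[[0,0,-0.008,0,0.01],[0,0,-0.018,0,0.01],[0,0,-0.027,0,0.01],[0,0,-0.027,0,0.01],[0,0,-0.027,0,0.01]]' |tail -4; python3 st.py
python3 -m jog '[[0.003,0,0,0,0.01],[0.006,0,0,0,0.01],[0.009,0,0,0,0.01],[0.009,0,0,0,0.01]]' >/dev/null; python3 st.py
python3 -m jog '[[0.003,0,0,0,0.01],[0.006,0,0,0,0.01],[0.009,0,0,0,0.01],[0.009,0,0,0,0.01]]' >/dev/null; python3 st.py
```

```text
ee_rot: [-0.171, 0.985, 0.0, 0.0]
wrist_force: [-0.3, -0.2, -0.5]
finger_gap: 0.0189
grasp_force: 58.5
t 11.6 p [0.4846 0.3236 0.1136] yaz 109.72 z [ 8.e-04  4.e-04 -1.e+00] F [-0.3 -0.2 -0.5] gap 0.0189 58.5 q [ 0.46  0.05  1.82  0.    1.27 -1.45]
t 12.0 p [0.4775 0.3209 0.1138] yaz 109.72 z [ 0.0052  0.0019 -1.    ] F [ 5.4  1.2 -1.6] gap 0.0188 59.0 q [ 0.46  0.03  1.84 -0.    1.27 -1.45]
t 12.4 p [0.47   0.3183 0.1145] yaz 109.72 z [ 0.0079  0.003  -1.    ] F [ 6.9  1.9 -1.3] gap 0.019 59.4 q [ 0.46  0.01  1.86 -0.    1.26 -1.45]
```

```bash
python3 -m jog '[[0.0015,0,0,0,0.01],[0.003,0,0,0,0.01],[0.0035,0,0,0,0.01],[0.0035,0,0,0,0.01]]' >/dev/null; python3 st.py
python3 - <<'E'
from h import *
c=grab('side');a=c['color'][225:345,150:270,::-1]
np.savez('tilt.npz',**c)
o=arm.get_obs();r=R.from_quat(o['ee_rot']).as_matrix();p=o['ee_pos']
P=pts(c);q=(P.reshape(-1,3)-p)@r;col=c['color'].reshape(-1,3)
m=(abs(q[:,0])<.04)&(abs(q[:,1])<.014)&(q[:,2]<.04)&(q[:,2]>-.06)&(P.reshape(-1,3)[:,2]>.075)
print(m.sum());q=q[m];h=np.round(q[:,2]/.005)
for k in np.unique(h): print(k*5,(h==k).sum(),np.percentile(q[h==k],[5,50,95],axis=0)[:,0].round(4),q[h==k][:,1].mean().round(4))
E
```

```text
t 12.8 p [0.467  0.3172 0.1147] yaz 109.71 z [ 0.0082  0.0033 -1.    ] F [ 6.9  3.6 -0.7] gap 0.0185 59.7 q [ 0.47  0.    1.86 -0.    1.26 -1.45]
69
-50.0 2 [0.0011 0.002  0.003 ] 0.0114
-45.0 1 [0.0111 0.0111 0.0111] 0.0125
-30.0 1 [0.0102 0.0102 0.0102] 0.0138
-5.0 1 [0.0069 0.0069 0.0069] 0.0134
5.0 11 [-0.0238 -0.0214 -0.0138] 0.0066
10.0 19 [-0.0239 -0.0131 -0.0044] 0.0104
15.0 3 [-0.0164 -0.0048 -0.0011] 0.0106
25.0 7 [-0.0226 -0.0187 -0.0106] 0.0058
30.0 8 [-0.0212 -0.0146 -0.0096] 0.0066
35.0 12 [-0.0237 -0.0182 -0.0096] 0.0058
40.0 4 [-0.0336 -0.0229 -0.0199] 0.0034
```

```bash
python3 -m jog '[[0.002,0,-0.01,0,0.01],[0.005,0,-0.022,0,0.01],[0.009,0,-0.036,0,0.01],[0.013,0,-0.05,0,0.01],[0.013,0,-0.08,0,0.01],[0.013,0,-0.1,0,0.01],[0.013,0,-0.1,0,0.01],[0.013,0,-0.1,0,0.01]]' >/dev/null; python3 st.py .55 .1 .2
python3 - <<'E'
from h import *
c=grab('side')
o=arm.get_obs();r=R.from_quat(o['ee_rot']).as_matrix();p=o['ee_pos']
def pr(p):
    q=c['view']@np.append(p,1);u=c['K']@q[:3];return u[:2]/u[2]
g=p-r[:,2]*.019;t=p+r[:,2]*.073-r[:,0]*.02
u=pr(p).astype(int);x0,y0=u[0]-50,u[1]-50;print(x0,y0,pr(g),'pred tip',pr(t),(pr(t)-[x0,y0])*6)
cv2.imwrite('pics/s5.png',np.clip(cv2.resize(c['color'][y0:y0+100,x0:x0+100,::-1],None,fx=6,fy=6,interpolation=2)*1.5,0,255).astype('uint8'))
P=pts(c).reshape(-1,3);q=(P-p)@r
m=(abs(q[:,0])<.05)&(abs(q[:,1])<.025)&(q[:,2]<.09)&(q[:,2]>.003);q=q[m];h=np.round(q[:,2]/.005)
for k in np.unique(h): print(k*5,(h==k).sum(),np.percentile(q[h==k],[5,50,95],axis=0)[:,0].round(4),np.percentile(q[h==k][:,1],[5,50,95]).round(4))
E
```

```text
t 13.65 p [0.4515 0.3118 0.2133] yaz 109.73 z [ 2.e-04  1.e-04 -1.e+00] F [-1.   0.8 -0.7] gap 0.0185 59.6 q [ 0.47 -0.12  1.81  0.    1.45 -1.45]
shift [-0.0212 -0.2326  0.0133]
188 219 [237.67015827 264.16368623] pred tip [230.81057338 289.59718785] [256.8634403  423.58312712]
5.0 30 [-0.0248 -0.0205 -0.0126] [-0.005   0.0069  0.0132]
10.0 27 [-0.0203 -0.0091 -0.0017] [0.007  0.0115 0.0141]
15.0 4 [-0.0231 -0.0072  0.0001] [0.0034 0.0076 0.0123]
20.0 3 [-0.0215 -0.0199 -0.0181] [0.0063 0.0064 0.0067]
25.0 9 [-0.0234 -0.0179 -0.0108] [0.0026 0.0073 0.0085]
30.0 14 [-0.0247 -0.0173 -0.0097] [0.0005 0.0066 0.0083]
35.0 10 [-0.024  -0.0197 -0.0116] [0.0048 0.0066 0.0088]
40.0 14 [-0.0276 -0.0243 -0.0143] [-0.0003  0.0053  0.0083]
45.0 11 [-0.0267 -0.0194 -0.0123] [0.0034 0.0063 0.0089]
50.0 8 [-0.0274 -0.0208 -0.0165] [0.004  0.0066 0.0087]
60.0 6 [-0.027  -0.0247 -0.0213] [0.0026 0.003  0.004 ]
65.0 4 [-0.0271 -0.0241 -0.0214] [0.0022 0.0026 0.0044]
```

View pics/s5.png

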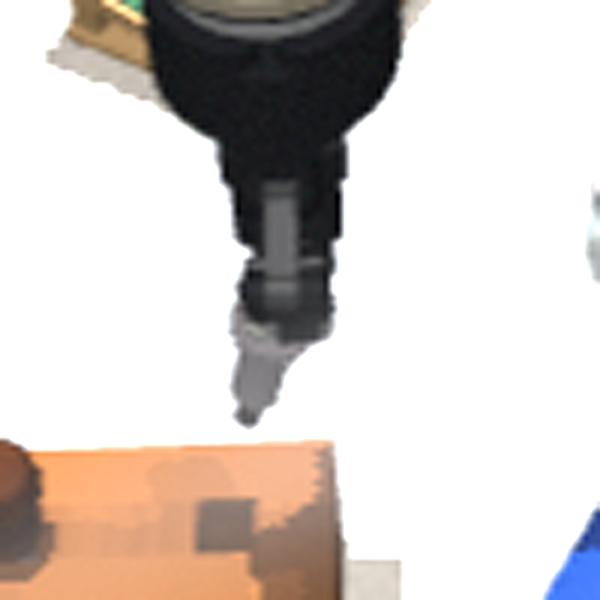

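The presser now leans about 14–15° in the grip: the tip is at crop (248,420), the collar at (262,335). Swinging to the green stand.

```bash
python3 -m jog '[[0,-0.02,0,0,0.01],[-0.001,-0.06,0,0.05,0.01],[-0.003,-0.105,0,0.16,0.01],[-0.005,-0.15,0,0.28,0.01],[-0.007,-0.195,0,0.4,0.01],[-0.009,-0.24,0,0.48,0.01],[-0.0097,-0.27,0.005,0.518,0.01],[-0.0097,-0.285,0.01,0.518,0.01]]' >/dev/null;python3 -m jog '[[0,0,0.02,0,0.01],[0,0,0.02,0,0.01],[0,0,0.02,0,0.01],[0,0,0.02,0,0.01]]' >/dev/null; python3 st.py .557 .0453 .165
cat > look.py <<'E'
import sys;from h import *
c=grab('side');t=grab('top')
o=arm.get_obs();r=R.from_quat(o['ee_rot']).as_matrix();p=o['ee_pos']
x0,y0=180,150
cv2.imwrite('pics/'+sys.argv[1],np.clip(cv2.resize(c['color'][y0:y0+90,x0:x0+110,::-1],None,fx=6,fy=6,interpolation=2)*1.4,0,255).astype('uint8'))
for n,C in(('side',c),('top',t)):
  P=pts(C).reshape(-1,3);q=(P-p)@r
  m=(abs(q[:,0])<.06)&(abs(q[:,1])<.025)&(q[:,2]<.09)&(q[:,2]>.003)&(P[:,2]>.068);q=q[m];h=np.round(q[:,2]/.006)
  print(n,m.sum())
  for k in np.unique(h): print(k*6,(h==k).sum(),np.percentile(q[h==k],[2,50,98],axis=0)[:,0].round(4),np.percentile(q[h==k][:,1],[2,50,98]).round(4))
def pr(p):
    q=c['view']@np.append(p,1);u=c['K']@q[:3];return ((u[:2]/u[2]-[x0,y0]+.4)*6).round(0)
for a in(12,14,16,18):
  s,cc=np.sin(np.radians(a)),np.cos(np.radians(a));G=p-r[:,2]*.019;ax=r@np.array([-s,0,cc])
  print(a,'tip',pr(G+ax*.0915),'barrel end',pr(G+ax*.0735),'collar',pr(G+ax*.0355))
print('stone',pr([.59,.0395,.057]))
E
python3 look.py s6.png
```

```text
t 14.9 p [0.5571 0.0476 0.1835] yaz 80.12 z [ 2.e-04  2.e-04 -1.e+00] F [-0.7  0.1 -0.8] gap 0.0185 59.6 q [-0.05 -0.07  1.82  0.    1.4  -1.45]
shift [-0.0003 -0.0023  0.0185]
side 105
6.0 11 [-0.0248 -0.0196 -0.0008] [-0.0037  0.008   0.0147]
12.0 28 [-0.0193 -0.005   0.0033] [-0.0066  0.0103  0.0158]
18.0 2 [0.0007 0.0013 0.0019] [0.0012 0.0026 0.004 ]
24.0 10 [-0.0175 -0.0109 -0.0064] [0.0032 0.008  0.0101]
30.0 10 [-0.0235 -0.0113 -0.0055] [0.0005 0.0063 0.0106]
36.0 8 [-0.023  -0.0142 -0.0083] [0.0053 0.0074 0.009 ]
42.0 12 [-0.0228 -0.0162 -0.009 ] [0.0013 0.0076 0.0101]
48.0 11 [-0.0225 -0.0141 -0.0114] [-0.002   0.0066  0.0088]
54.0 4 [-0.0218 -0.0151 -0.012 ] [-0.0027  0.0055  0.0069]
60.0 4 [-0.0223 -0.02   -0.0185] [0.002  0.0041 0.0058]
66.0 3 [-0.0259 -0.0225 -0.019 ] [0.002  0.0045 0.0056]
72.0 2 [-0.0236 -0.023  -0.0223] [0.002  0.0032 0.0044]
top 5
12.0 5 [0.0006 0.003  0.0041] [-0.0045 -0.0021  0.0025]
12 tip [305. 277.] barrel end [310. 251.] collar [320. 196.]
14 tip [299. 273.] barrel end [305. 248.] collar [318. 194.]
16 tip [292. 269.] barrel end [300. 245.] collar [315. 193.]
18 tip [286. 266.] barrel end [294. 242.] collar [313. 191.]
stone [289. 349.]
```

View pics/s6.png

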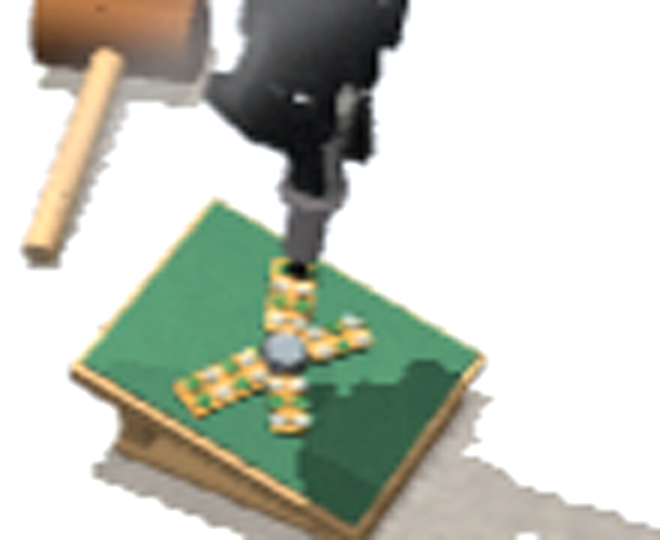

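```bash
python3 st.py .565 .044 .138 | tail -1; python3 -m jog '[[-0.003,-0.002,0.01,0,0.01],[-0.006,-0.002,0.025,0,0.01],[-0.008,-0.002,0.036,0,0.01],[-0.0085,-0.002,0.0445,0,0.01],[-0.0085,-0.002,0.0445,0,0.01],[-0.0085,-0.002,0.0445,0,0.01],[-0.0085,-0.002,0.0445,0,0.01]]' >/dev/null; python3 st.py .568 .0435 .1265; python3 look.py s7.png | tail -5
```

```text
shift [-0.0079 -0.0021  0.0461]
t 15.7 p [0.5656 0.0434 0.1392] yaz 80.04 z [ 0.0011 -0.     -1.    ] F [-0.1 -0.7 -1.6] gap 0.0183 59.6 q [-0.05 -0.01  1.83  0.    1.32 -1.45]
shift [-0.0023  0.0005  0.0127]
12 tip [298. 335.] barrel end [303. 311.] collar [312. 259.]
14 tip [292. 332.] barrel end [298. 308.] collar [310. 257.]
16 tip [286. 328.] barrel end [293. 305.] collar [308. 256.]
18 tip [280. 324.] barrel end [288. 302.] collar [305. 254.]
stone [289. 349.]
```

View pics/s7.png

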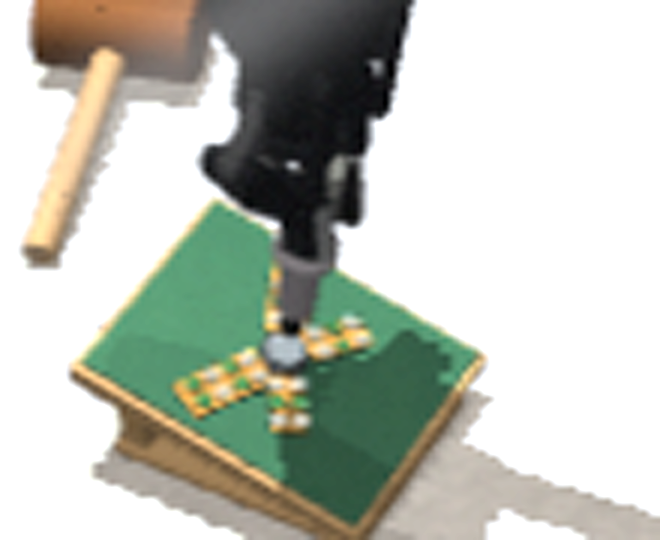

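```bash
cat > avg.py <<'E'
from h import *
f=[];p=[]
for i in range(16): arm.camera('side');o=arm.get_obs();f.append(o['wrist_force']);p.append(o['ee_pos'])
f=np.array(f);n=np.array([-.255,.046,.966]);m=f.mean(0)
print('t',o['t'],'F',m.round(2),'Fn',(m@n).round(2),'se',(f.std(0)/4).round(2),'p',np.mean(p,0).round(4),'z',R.from_quat(o['ee_rot']).as_matrix()[:,2].round(4))
E
python3 avg.py; python3 -m jog '[[-0.001,0,0.003,0,0.01],[-0.002,0,0.006,0,0.01],[-0.003,0,0.008,0,0.01],[-0.003,0,0.008,0,0.01]]' >/dev/null; python3 avg.py
```

```text
t 16.6 F [ 0.11  0.16 -0.87] Fn -0.86 se [0.08 0.09 0.15] p [0.5653 0.0434 0.1388] z [-0. -0. -1.]
t 17.8 F [ 0.07  0.05 -0.97] Fn -0.96 se [0.14 0.11 0.09] p [0.5682 0.0429 0.1306] z [-1.e-04 -0.e+00 -1.e+00]
```

```bash
python3 -m jog '[[-0.0008,0,0.002,0,0.01],[-0.0015,0,0.004,0,0.01],[-0.0016,0,0.006,0,0.01],[-0.0016,0,0.006,0,0.01]]' >/dev/null; python3 avg.py;python3 -m jog '[[-0.0005,0,0.002,0,0.01],[-0.0008,0,0.003,0,0.01],[-0.0008,0,0.003,0,0.01]]' >/dev/null; python3 avg.py
```

```text
t 19.0 F [0.29 0.09 1.14] Fn 1.03 se [0.15 0.09 0.07] p [0.5699 0.0426 0.1248] z [ 4.e-04 -0.e+00 -1.e+00]
t 20.1 F [0.37 0.17 2.01] Fn 1.86 se [0.14 0.08 0.14] p [0.5705 0.0425 0.1217] z [ 2.e-04  0.e+00 -1.e+00]
```

Run:
```python
from h import *
c=grab('side');o=arm.get_obs();r=R.from_quat(o['ee_rot']).as_matrix();p=o['ee_pos']
def pr(p):
    q=c['view']@np.append(p,1);u=c['K']@q[:3];return (u[:2]/u[2]).round(1)
print('stone pr',pr([.59,.0395,.057]),pr([.591,.0395,.058]))
for a in(13,15,17):
  s,cc=np.sin(np.radians(a)),np.cos(np.radians(a));G=p-r[:,2]*.019;ax=r@np.array([-s,0,cc])
  print(a,'tip',pr(G+ax*.0845),'barrel end',pr(G+ax*.0735),'collar',pr(G+ax*.0355))
print('cols',list(range(216,242)))
g=c['color'].mean(2).astype(int)
for v in range(186,217): print(v,*['%3d'%x for x in g[v,216:242]])
```

```text
stone pr [227.8 207.8] [227.4 207.5]
13 tip [228.  207.5] barrel end [228.5 205.1] collar [230.3 196.7]
15 tip [227.1 206.9] barrel end [227.7 204.6] collar [229.9 196.5]
17 tip [226.2 206.4] barrel end [226.9 204.2] collar [229.5 196.2]
cols [216, 217, 218, 219, 220, 221, 222, 223, 224, 225, 226, 227, 228, 229, 230, 231, 232, 233, 234, 235, 236, 237, 238, 239, 240, 241]
186  36  18  19  18   9  11  11  11  11  14  12  15  12  14  15  10  14  45  56  37  14  13  45 165 204 205
187  69  35  15  16  13  10  13  12  12  15  13  12  13  12  13  13  14  26  36  25  14  11  44 138 191 205
188  88  78  47  15  11   9  11  14  14  12  11  12  12  11  13  15  29  37  40  27  12  10  34 137 191 205
189  88  88  76  50  26  22  18  13  10  11  13  12  14  12  14  32  52  46  32  22  13  11  37 138 193 205
190  88  88  88  88  86  76  52  28  18  17  13  14  12  13  13  53  62  51  36  23  13  16  69 171 205 204
191  89  88  87  88  87  88  89  88  71  36  11  13  13  14  11  52  62  46  95  93  59  46 127 188 205 205
192  89  89  88  87  88  87  87  89 113  82  13  13  17  13  13  42  58  52 13
[... 1921 characters left out ...]
  72  39  43  43  38  41  50  54  54  54  54  53  52
211 145 114  87  79 107 126 140 142  96  55  49  46  46  40  34  40  46  45  45  51  53  54  54  53  54  54
212 139 115  91 104 114 137 151 150 122  89  66  49  46  58  57  48  47  46  45  50  53  53  52  52  51  53
213 121 128 122 104  91 103 109 109 130 159 147 102 113 143 119  68  46  47  51  53  54  53  54  54  53  53
214 152 160 125  91  87  72 106  93  82 132 143 105 123 147 118  69  46  47  51  55  54  53  54  54  53  55
215 152 150 140 112 113  90  45  43  68  74  72  72  66  66  56  47  47  51  54  54  55  54  54  53  55  55
216 113 123 124  84  49  71  83  83  78  79  83  79  75  81  72  55  46  52  55  53  54  53  53  53  54  55
```

The axial force is about 2.75 N net, with a measured slope of about 0.26 N/mm, so the plunger is half way in. The pixel values put the tip centred on the stone to within about 1–2 mm. Handing in.

```bash
python3 avg.py; python3 -c "
from cell import arm
print(arm.job_done())"
```

```text
t 20.95 F [0.46 0.3  2.01] Fn 1.84 se [0.12 0.16 0.11] p [0.5705 0.0425 0.1216] z [ 0. -0. -1.]
the job is handed in; nothing more can be done
None
```

I closed the bottle with the stopper fully home, and handed in at 21 s still holding the presser on the stone, about half way in (about 2.75 N), roughly 15° off vertical to match the board (camera estimate 14–15°) and within about 1–2 mm of the stone's centre; no verdict was returned.

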